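# Close the belt hatch of a potter's wheel and hold it shut

### The job

Close the belt hatch of the potter's wheel: turn the quarter-turn fastener in the open hatch until its bar lies across the hatch, pointing towards the wheel head, as the panel's slot will, and only then take the access panel by its rib handle and lower it into the hatch with the bar coming up through the slot. Press the panel down against its sprung seal until it is fully home, flush with the deck, and finish while still holding it pressed there: do not let go, and leave the pots, bat and tools on the bench where they are.

Things in the scene. Friction and masses are not known exactly. Their poses are not given: they have to be found in the camera images.
- housing: Grey drive housing of a table-top potter's wheel, fixed, 260 (x) x 505 (y) x 100 high (mm). Origin at bench level under the middle of its open hatch; z up, x away from the robot, y towards the wheel head (disc 200 wide centred at y=260, clay bowl on it up to z=190). The hatch is a pocket 184 (x) x 114 (y) in the deck, rim flush with the deck at z=100; 8 down, at z=92, an 8 wide ledge runs round it
- seat (a point): Middle of the hatch at ledge height (housing z=92), axes as the housing's; the panel's origin belongs here when fully home. Just inside the ledge a level black seal ring on springs stands 4 mm above the ledge; it gives from about 4.5 N and needs about 10.5 N in all to go down level with the ledge. Inside it the well is open down to z=50, but for the fastener's bracket below z=82
- fastener_top (a point): Top centre of the quarter-turn fastener, on its turning axis, at housing x=45, y=0, z=128 mm. The fastener is a brass T-bar 36 long (its y) x 10 wide (its x) x 30 high (housing z 98 to 128) on a thin stud; axes turn with it
- fastener (a joint): Angle of the fastener, rad, growing anticlockwise seen from above, range -0.4 to 1.6; 0 = its bar lies along the housing's y, as the panel's slot will. No stop at 0; friction (about 0.05 N m) keeps it where it is left. Starts at 0.7 to 1.5
- panel: Loose aluminium access panel, plate 180 (x) x 110 (y) x 8 mm, 0.25 to 0.45 kg, flat on the bench. Origin: centre of underside, z up. Rib handle in the middle of its top: 50 long (x), 12 thick (y), from z=8 to z=48. Oblong slot 20 (x) x 46 (y) through it at x=45, y=0. Fits the hatch with 2 mm spare all round, its x and y along the housing's, the fastener's bar standing up through the slot
- slot (a point): Middle of the panel's slot on the plate's top face (panel x=45, y=0, z=8 mm); axes as the panel's
- bat: round plywood bat (disc), diameter 150, 14 thick, lying on the bench; it and the panel may have changed places (mm). Not to be disturbed
- cup_near: small terracotta cup, 68 wide, 55 high, on the bench near the robot (mm). Not to be disturbed
- cup_far: small terracotta cup, 68 wide, 55 high, far side of the bench (mm). Not to be disturbed
- cup_side: small terracotta cup, 68 wide, 55 high, right side of the bench (mm). Not to be disturbed
- water_bowl: white bowl, 120 wide, 50 high, far side of the bench (mm). Not to be disturbed
- brush: flat brush lying on the far right of the bench (mm). Not to be disturbed
- rib: wooden rib (flat throwing tool) 90 x 50 x 8, on the bench near the robot (mm). Not to be disturbed
Not all that is in view belongs to the job. Several things have the shape of the panel; the one meant has the colours described above.

How it is judged (in metres and radians):
On the way, in this order (a step that is already met when the one before it is completed fails the run):
1. the fastener is turned in line (within 0.17 rad) while the panel is still away from the hatch (value of joint fastener between -0.17 and 0.17 rad and horizontal distance between panel and seat above 0.1 m), for 0.2 s.
2. the panel lies in the hatch pocket with the fastener's bar through its slot (value of joint fastener between -0.17 and 0.17 rad and horizontal distance between panel and seat below 0.006 m and horizontal distance between slot and fastener_top below 0.008 m and angle between the z axis of panel and the z axis of housing, either way round below 0.05 rad and z of panel in the frame of housing below 0.0985 m), for 0.1 s.
At the end, for the whole second after the job is handed in: The panel is in the hatch over the aligned fastener (within 0.17 rad), fully home: its origin within 6 mm sideways and 1.5 mm in height of the seat, level within 0.05 rad, still, and the robot is pressing or holding it there with more than 3 N (the sprung seal lifts it 4 mm otherwise) (value of joint fastener between -0.17 and 0.17 rad and horizontal distance between panel and seat below 0.006 m and horizontal distance between slot and fastener_top below 0.008 m and angle between the z axis of panel and the z axis of housing, either way round below 0.05 rad and z of panel in the frame of housing below 0.0935 m and contact force between any of the fingers, the arm and panel above 3 N and linear speed of panel below 0.02 m/s); the arm keeps its last pose, push and grip.
It fails at once if a cup, the bowl, the bat, the brush or the rib is moved more than 30 mm (distance of any of bat, cup_near, cup_far, cup_side, water_bowl, brush, rib from where it was at the start of the episode above 0.03 m).
It also fails if it takes over 48 s, if anything falls off the work surface, if the arm or the gripper's body presses on something with over 40 N, if the wrist force passes 120 N, or if a joint passes its speed limit or range.

### The arm

A 6-joint arm with a two-finger parallel gripper is mounted at the origin on the work surface. World frame = base frame: x ahead of the robot, y to its left, z up, the work surface at z = 0. Lengths are in mm, angles in rad, forces in N, time in s.
With the tool pointing down it reaches from about 250 to 775 mm from the base axis. Payload 4 kg.
Tool frame: the origin (TCP) lies at the very end of the fingers, on their centre line; the grasp point (between the pads) lies 19 mm behind it; z points along the fingers, y is the direction in which the jaws open and shut (so a half turn about z gives the same grasp; the last joint's range is limited). The gripper opens to 85 mm and grips with 20 to 120 N. Pads are 22 mm wide; open, the fingers measure 114 mm over their backs; the gripper's body (76 mm by 85 mm) begins 54 mm behind the grasp point. The pads swing forward as they close: fully open they stand 13 mm farther back than shut.
Start: joints at [-1.241, 0.087, 1.371, -0, 1.684, -0.103], TCP at [230.678, -499.308, 200.041] pointing down, gripper open.
Joint ranges: [-3.1, 3.1], [-0.76, 2.03], [0.27, 2.55], [-1.08, 4.22], [0.17, 2.65], [-2.57, 2.57]. Speed limits (rad/s): [2.79, 2.79, 3.14, 3.14, 3.14, 3.14].

### API

Orientations are given as a rotation vector (axis times angle).
In Python, from workcell import sense, optics, order gives the robot as it stands. The module is installed in compiled form; this text tells all that it offers.
- The arm moves only by the shell command python3 -m jog 'ROWS'. ROWS is JSON, a list of rows, each a list of 7 numbers: the turn, a rotation vector about the tool's x, y, z in degrees, then the shift along the tool's x, y, z in mm, then the closure, from 0 (fully open) to 1 (shut). In form: [[wx, wy, wz, tx, ty, tz, hand], ...]. A call has 1 to 5 rows; each row is the pose to reach, as a shift and turn from the pose measured when the call began, along the tool's axes at that moment; what a row does not reach only later rows make up. A row lasts 1/8 s, in which the tool goes at most 62.5 mm and 10.7 degrees, less where a joint would pass 70% of its speed; a pose out of reach is approached as far as the arm can. A call with a gripper value outside its range is refused whole. The fingers move at their own pace and stop on an object; the grip force is fixed at half the most. Time passes only in rows, so rows that repeat a pose let the fingers close. It gives the time, the measured TCP pose, the force and the opening at its end, in the units of the state.
- sense(): the state, without advancing time (a new reading comes with each control period).
- optics.get_image(name): name is "side" or "top"; returns a dict with "image" (400x640x3 uint8, blue, green, red), "fx", "fy", "cx", "cy" (pixels), "dist" ([k1, k2, p1, p2, k3] as OpenCV has them; the pictures are not rectified), "position" and "attitude" of the camera in the world. Camera axes: x right, y up, looking along -z (the intrinsics and any distortion apply to the point x, -y, -z); pixel columns grow to the right and rows downward; lengths in mm; the calibration is good to about 2 mm. A picture is of the moment at which its call begins. There is no depth.
- order.hand_in(): hands the job in, once; it reports no verdict.
The state is a dict: "time": time; "joint_pos": joint angles; "qd": joint speeds; "joint_efforts": joint torques, N m; "eef_pos": TCP position; "tool_rot": TCP orientation; "contact_force": force on the tool from outside, world axes, zero at the start; "wrist_torque": the same for the moment, N m; "width": opening from 0.0 (shut) to 1.0 (fully open).
Only numpy, scipy, OpenCV 4.12 (cv2) and the standard library are available. Lean on these libraries where they do the work, as an engineer would, in place of code of your own. Each camera call takes 0.05 s, during which the arm holds its last target. There are 200 camera calls.

## Working session

There is one attempt and no reset: what is moved stays moved. The work goes in short steps, Python scripts to look and compute and a shell command to move; the robot and the scene stay as the last step left them, time stands still between calls to the robot, and variables do not carry over. Pictures are saved under pics/ and viewed, about 8 in all and at most 12, crops included, and the job is handed in when it is done.

```bash
mkdir -p pics
python3 - <<'E'
from workcell import sense, optics
import cv2
for n in("side","top"):
    d=optics.get_image(n); cv2.imwrite(f"pics/{n}0.png",d["image"])
    print({k:v for k,v in d.items() if k!="image"})
print(sense())
E
```

```text
{'fx': 466.12843731136445, 'fy': 466.12843731136445, 'cx': 318.1951690625898, 'cy': 201.244780823085, 'dist': array([-0.03875559,  0.        ,  0.        ,  0.        ,  0.        ]), 'position': array([ 180.16582936,  675.69345006, 1025.89319787]), 'attitude': array([ 0.22886283, -1.06062717, -2.52101519])}
{'fx': 362.7580149832133, 'fy': 362.7580149832133, 'cx': 317.63759047578793, 'cy': 197.42257355196523, 'dist': array([-0.00767589,  0.        ,  0.        ,  0.        ,  0.        ]), 'position': array([ 395.0093877 , -199.29800328, 1036.97426303]), 'attitude': array([ 0.13218547, -0.13746077, -1.5384185 ])}
{'time': 0.1, 'joint_pos': array([-1.24107653e+00,  8.79027206e-02,  1.37215463e+00,  4.48772362e-05,
        1.68362407e+00, -1.03085111e-01]), 'qd': array([-0.00187451, -0.00039748, -0.00444811, -0.00050247, -0.00116302,
        0.00034222]), 'joint_efforts': array([ 1.89251718e-03, -3.53014290e+01, -3.14218891e+01, -2.77468416e-04,
        7.93338666e-03,  2.46031146e-05]), 'eef_pos': array([ 230.52404552, -498.76947926,  198.91831044]), 'tool_rot': array([-3.06628525e+00, -6.74115525e-01,  3.01200261e-04]), 'contact_force': array([ 0.57740258,  0.14383095, -0.24019955]), 'wrist_torque': array([ 0.00541032,  0.02512707, -0.01567883]), 'width': 0.9954628568750595}
```

View pics/top0.png

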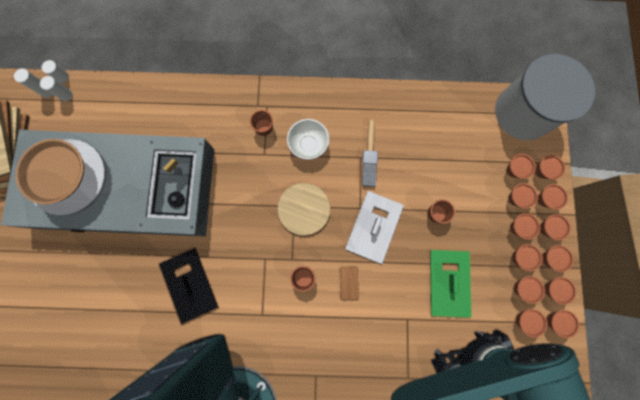

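View pics/side0.png

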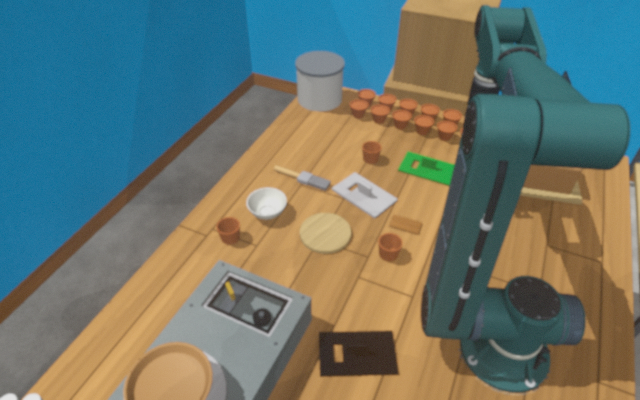

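Top view: panel lookalikes are aluminium/white (375,228), green (451,284) and black (188,286). The described one is the aluminium panel at (375,228), between the bat (304,210) and the cup (441,212). The hatch is at (173,185) and the brass fastener at (169,166). Next I'll check it in a close crop and measure.

```bash
cat > h.py <<'E'
import numpy as np, cv2
from scipy.spatial.transform import Rotation as R
from workcell import sense, optics
def K(d): return np.array([[d["fx"],0,d["cx"]],[0,d["fy"],d["cy"]],[0,0,1]])
def rays(d,px):
    p=cv2.undistortPoints(np.float64(px).reshape(-1,1,2),K(d),d["dist"])[:,0]
    v=np.c_[p[:,0],-p[:,1],-np.ones(len(p))]
    return d["position"],R.from_rotvec(d["attitude"]).apply(v)
def onz(d,px,z):
    o,v=rays(d,px); return o+v*((z-o[2])/v[:,2])[:,None]
def tri(d1,p1,d2,p2):
    o1,v1=rays(d1,p1);o2,v2=rays(d2,p2);out=[]
    for a,b in zip(v1,v2):
        s=np.linalg.lstsq(np.c_[a,-b],o2-o1,rcond=None)[0]
        A,B=o1+a*s[0],o2+b*s[1]; out.append(np.r_[(A+B)/2,np.linalg.norm(A-B)])
    return np.array(out)
def proj(d,P):
    c=R.from_rotvec(d["attitude"]).inv().apply(np.atleast_2d(P)-d["position"])*[1,-1,-1]
    return cv2.projectPoints(c,np.zeros(3),np.zeros(3),K(d),d["dist"])[0][:,0]
E
python3 - <<'E'
from h import *
D={n:optics.get_image(n) for n in("side","top")}
T,S=D["top"]["image"],D["side"]["image"]
def crop(im,x,y,w,h): return cv2.resize(im[y:y+h,x:x+w],(400,300),interpolation=cv2.INTER_CUBIC)
cv2.imwrite("pics/c1.png",np.vstack([np.hstack([crop(T,335,183,80,90*2//3+0),crop(T,133,135,100,75+25)]),np.hstack([crop(S,325,165,80,60),crop(S,195,255,120,90)])]))
# panel by colour: bright, unsaturated; panel in top & side
for n,(x,y,w,h) in {"top":(335,186,80,84),"side":(325,168,80,52)}.items():
    im=D[n]["image"][y:y+h,x:x+w]; hsv=cv2.cvtColor(im,cv2.COLOR_BGR2HSV)
    m=((hsv[...,1]<60)&(hsv[...,2]>110)).astype(np.uint8)
    c=max(cv2.findContours(m,cv2.RETR_EXTERNAL,cv2.CHAIN_APPROX_NONE)[0],key=cv2.contourArea)
    q=cv2.approxPolyDP(cv2.convexHull(c),4,True)[:,0]+[x,y]
    W=onz(D[n],q,8); print(n,q.tolist(),W.round(1).tolist(),"sides",np.linalg.norm(W-np.roll(W,1,0),axis=1).round(1),W.mean(0).round(1))
E
```

```text
top [[368, 191], [403, 205], [382, 263], [345, 248]] [[597.2, -345.3, 8.0], [559.1, -446.1, 8.0], [393.3, -385.3, 8.0], [432.0, -281.2, 8.0]] sides [177.1 107.8 176.6 111. ] [ 495.4 -364.5    8. ]
side [[332, 187], [357, 173], [396, 200], [373, 217]] [[598.8, -348.5, 8.0], [550.5, -446.5, 8.0], [392.7, -377.5, 8.0], [433.1, -277.7, 8.0]] sides [180.1 109.3 172.3 107.7] [ 493.8 -362.5    8. ]
```

View pics/c1.png

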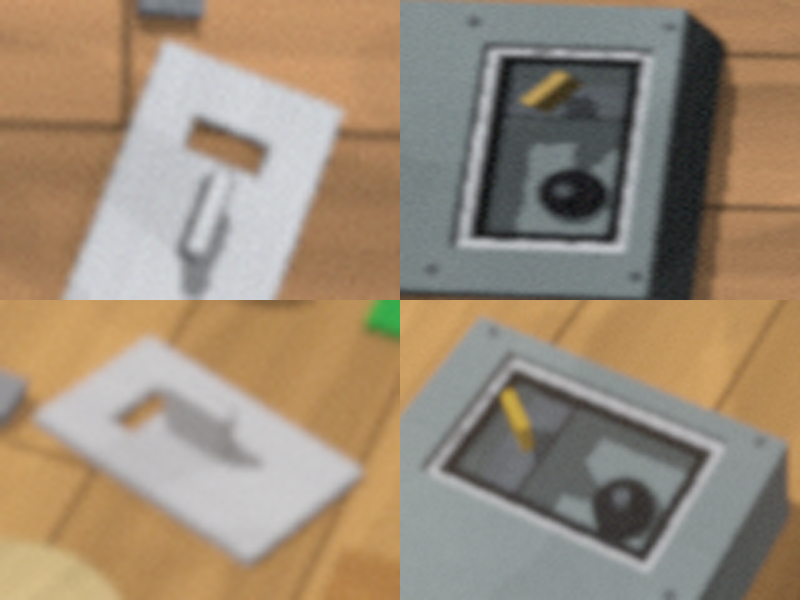

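The crop confirms the aluminium panel: pale plate, rib handle, wood seen through the slot, and the slot on its far side. The pale ledge frame, black drive knob and brass bar are visible in the hatch. Now the hatch and fastener from both views.

```bash
cat > m.py <<'E'
from h import *
def order_(q,d): # sort corners by world angle
    W=onz(d,q,100); c=W.mean(0); a=np.arctan2(W[:,1]-c[1],W[:,0]-c[0]); return q[np.argsort(a)]
def hatch(D,boxes={"top":(143,143,56,80),"side":(200,268,100,75)}):
    Q={};B={}
    for n,(x,y,w,h) in boxes.items():
        im=D[n]["image"][y:y+h,x:x+w]; hsv=cv2.cvtColor(im,cv2.COLOR_BGR2HSV)
        m=((hsv[...,1]<45)&(hsv[...,2]>150)).astype(np.uint8)
        pts=cv2.findNonZero(m); q=cv2.approxPolyDP(cv2.convexHull(pts),4,True)[:,0]+[x,y]
        Q[n]=order_(q.astype(float),D[n])
        b=((hsv[...,0]>12)&(hsv[...,0]<35)&(hsv[...,1]>110)&(hsv[...,2]>70)).astype(np.uint8)
        c=max(cv2.findContours(b,cv2.RETR_EXTERNAL,cv2.CHAIN_APPROX_NONE)[0],key=cv2.contourArea)
        B[n]=c[:,0]+[x,y]
    return Q,B
E
python3 - <<'E'
from m import *
D={n:optics.get_image(n) for n in("side","top")}
Q,B=hatch(D)
for n in Q: 
    print(n,Q[n].tolist())
    for z in(92,100):
        W=onz(D[n],Q[n],z);print(z,W.round(1).tolist(),np.linalg.norm(W-np.roll(W,1,0),axis=1).round(1),W.mean(0).round(1))
    r=cv2.minAreaRect(B[n].astype(np.float32)); print("brass",r); print(onz(D[n],cv2.boxPoints(r),128).round(1).tolist())
if len(Q["top"])==len(Q["side"])==4: print(tri(D["top"],Q["top"],D["side"],Q["side"]).round(1))
# handle top ends by eye from crop
print("handle",tri(D["top"],[[335+217/5,183+175/5],[335+200/5,183+250/5]],D["side"],[[325+165/5,165+92/5],[325+232/5,165+120/5]]).round(1))
E
```

```text
top [[189.0, 218.0], [198.0, 153.0], [155.0, 152.0], [148.0, 217.0]]
92 [[495.3, 134.6, 92.0], [671.9, 126.0, 92.0], [671.4, 242.3, 92.0], [494.8, 242.1, 92.0]] [107.5 176.9 116.3 176.6] [583.3 186.2  92. ]
100 [[494.4, 131.8, 100.0], [669.6, 123.2, 100.0], [669.0, 238.5, 100.0], [494.0, 238.4, 100.0]] [106.6 175.4 115.3 175.1] [581.8 183.  100. ]
brass ((169.5, 164.5), (4.242640495300293, 12.727922439575195), 45.0)
[[620.1, 199.2, 128.0], [644.7, 178.3, 128.0], [636.9, 169.8, 128.0], [612.4, 190.7, 128.0]]
side [[299.0, 293.0], [239.0, 268.0], [213.0, 268.0], [200.0, 284.0], [200.0, 342.0], [282.0, 341.0]]
92 [[487.2, 111.7, 92.0], [656.5, 107.9, 92.0], [715.6, 135.3, 92.0], [717.1, 189.6, 92.0], [627.6, 318.6, 92.0], [465.2, 240.4, 92.0]] [130.6 169.3  65.2  54.3 157.1 180.2] [611.5 183.9  92. ]
100 [[484.5, 116.5, 100.0], [652.4, 112.7, 100.0], [711.0, 139.9, 100.0], [712.5, 193.7, 100.0], [623.8, 321.7, 100.0], [462.8, 244.1, 100.0]] [129.4 167.9  64.6  53.8 155.7 178.7] [607.8 188.1 100. ]
brass ((271.0, 279.0), (22.0, 56.0), 90.0)
[[629.4, 125.7, 128.0], [507.1, 69.1, 128.0], [479.0, 126.0, 128.0], [596.4, 180.3, 128.0]]
handle [[ 517.7 -370.1   36.3    3.1]
 [ 472.7 -361.1   38.     2.9]]
```

```bash
cat > m2.py <<'E'
from h import *
def quad(im,box,mask,f=8):
    x,y,w,h=box; c=cv2.resize(im[y:y+h,x:x+w],None,fx=f,fy=f,interpolation=cv2.INTER_CUBIC)
    m=mask(cv2.cvtColor(c,cv2.COLOR_BGR2HSV).astype(int)).astype(np.uint8)
    k=max(cv2.findContours(m,cv2.RETR_EXTERNAL,cv2.CHAIN_APPROX_NONE)[0],key=lambda c:cv2.contourArea(cv2.convexHull(c)))
    hull=cv2.convexHull(k)[:,0].astype(float); rough=cv2.approxPolyDP(cv2.convexHull(k),3*f,True)[:,0].astype(float)
    P=k[:,0].astype(float); L=[]
    for a,b in zip(rough,np.roll(rough,-1,0)):
        t=(b-a)/np.linalg.norm(b-a); s=(P-a)@t; n=np.abs((P-a)@[-t[1],t[0]]); l=np.linalg.norm(b-a)
        v=cv2.fitLine(P[(s>.12*l)&(s<.88*l)&(n<1.0*f)].astype(np.float32),cv2.DIST_HUBER,0,.01,.01)[:,0]
        L.append(np.cross([v[2],v[3],1],[v[2]+v[0],v[3]+v[1],1]))
    C=[np.cross(p,q) for p,q in zip(np.roll(L,1,0),L)]
    return np.array([c[:2]/c[2] for c in C])/f+[x+.5/f-.5,y+.5/f-.5]
E
python3 - <<'E'
from m2 import *
D={n:optics.get_image(n) for n in("side","top")}
t=lambda s,v:(lambda h:(h[...,1]<s)&(h[...,2]>v))
def srt(d,q,z):
    W=onz(d,q,z)-onz(d,q,z).mean(0); return q[np.argsort(np.arctan2(W[:,1],W[:,0]))]
def rep(name,bt,bs,mt,ms,zs):
    q={}
    for n,b,m in(("top",bt,mt),("side",bs,ms)):
        c=srt(D[n],quad(D[n]["image"],b,m),zs); q[n]=c; W=onz(D[n],c,zs)
        print(name,n,c.round(1).tolist(),W.mean(0).round(1),"sides",np.linalg.norm(W-np.roll(W,1,0),axis=1).round(1),"yaws",np.degrees(np.arctan2(*(np.roll(W,-1,0)-W)[:,[1,0]].T)).round(1))
    if len(q["top"])==len(q["side"]): X=tri(D["top"],q["top"],D["side"],q["side"]);print(X.round(1).tolist(),X.mean(0).round(1))
rep("panel",(335,186,80,84),(325,168,80,52),t(60,120),t(60,120),8)
rep("hatch",(143,143,56,82),(200,268,98,72),t(60,170),t(60,170),92)
for n,(x,y,w,h) in {"top":(155,150,35,40),"side":(210,270,40,30)}.items():
    c=cv2.resize(D[n]["image"][y:y+h,x:x+w],None,fx=8,fy=8,interpolation=cv2.INTER_CUBIC);hs=cv2.cvtColor(c,cv2.COLOR_BGR2HSV)
    b=((hs[...,0]>12)&(hs[...,0]<35)&(hs[...,1]>110)&(hs[...,2]>80)).astype(np.uint8)
    k=max(cv2.findContours(b,cv2.RETR_EXTERNAL,cv2.CHAIN_APPROX_NONE)[0],key=cv2.contourArea)
    p=cv2.boxPoints(cv2.minAreaRect(k))/8+[x-.4,y-.4];print("brass",n,p.round(1).tolist(),onz(D[n],p,128).round(1).tolist())
c=lambda d:np.array
tq=np.array([[154.8,150.7],[196.8,151.7],[190.5,218.3],[147.5,216.7]]);sq=np.array([[204.6,305.1],[230.4,272.1],[291.9,299.1],[268.5,335.1]])
print("byeye hatch",tri(D["top"],tq,D["side"],sq).round(1).tolist())
E
```

```text
panel top [[381.6, 264.5], [403.9, 204.5], [367.1, 190.0], [344.0, 249.1]] [ 494.7 -363.6    8. ] sides [112.9 183.1 113.2 182.7] yaws [ -20.7   69.6  159.4 -110.6]
panel side [[398.4, 199.1], [354.6, 171.3], [329.8, 188.4], [374.3, 218.0]] [ 494.7 -362.7    8. ] sides [116.6 186.2 119.3 185.7] yaws [ -20.9   69.6  159.9 -110.7]
[[388.2, -384.6, 7.8, 2.3], [560.1, -448.2, 10.7, 0.2], [602.3, -342.9, 4.6, 3.2], [429.1, -278.9, 4.5, 0.1]] [ 494.9 -363.6    6.9    1.5]Traceback (most recent call last):
  File "<stdin>", line 13, in <module>
  File "<stdin>", line 9, in rep
  File "m2.py", line 10, in quad
    v=cv2.fitLine(P[(s>.12*l)&(s<.88*l)&(n<1.0*f)].astype(np.float32),cv2.DIST_HUBER,0,.01,.01)[:,0]
      ~~~~~~~~~~~^^^^^^^^^^^^^^^^^^^^^^^^^^^^^^^^^^^^^^^^^^^^^^^^^^^^^^^^^^^^^^^^^^^^^^^^^^^^^^
cv2.error: OpenCV(4.12.0) /io/opencv/modules/imgproc/src/linefit.cpp:50: error: (-215:Assertion failed) count > 0 in function 'fitLine2D_wods'
```

```bash
cat > hz.py <<'E'
from m2 import *
EYE={"top":np.array([[154.8,150.7],[196.8,151.7],[190.5,218.3],[147.5,216.7]]),"side":np.array([[230.4,272.1],[291.9,299.1],[268.5,335.1],[204.6,305.1]])}
def lines(im,q,inner=0):
    """refine quad q: outer step deck->pale, subpixel along each side"""
    v=im.astype(np.float32).mean(2); L=[]
    c=q.mean(0)
    for a,b in zip(q,np.roll(q,-1,0)):
        n=np.array([-(b-a)[1],(b-a)[0]])/np.linalg.norm(b-a); n*=np.sign(n@(c-a))
        pts=[]
        for s in np.linspace(.1,.9,40):
            g=np.arange(-4,4.01,.1); P=(a+s*(b-a)+np.outer(g,n)).astype(np.float32)
            p=cv2.remap(v,P[:,0][:,None],P[:,1][:,None],cv2.INTER_CUBIC)[:,0]
            k=np.argmax(np.gradient(p)) ; pts.append(P[k])
        f=cv2.fitLine(np.array(pts),cv2.DIST_HUBER,0,.01,.01)[:,0]
        L.append(np.cross([f[2],f[3],1],[f[2]+f[0],f[3]+f[1],1]))
    C=[np.cross(x,y) for x,y in zip(np.roll(L,1,0),L)]
    return np.array([c[:2]/c[2] for c in C])
E
python3 - <<'E'
from hz import *
D={n:optics.get_image(n) for n in("side","top")}
q={n:lines(D[n]["image"],EYE[n]) for n in EYE}
for n in q:
  for z in(92,100):
    W=onz(D[n],q[n],z);print(n,z,q[n].round(1).tolist(),W.mean(0).round(1),np.linalg.norm(np.roll(W,-1,0)-W,axis=1).round(1),np.degrees(np.arctan2(*(np.roll(W,-1,0)-W)[:,[1,0]].T)).round(1))
X=tri(D["top"],q["top"],D["side"],q["side"]);print(X.round(1).tolist(),X.mean(0).round(1),np.linalg.norm(np.roll(X,-1,0)-X,axis=1).round(1))
for n,(x,y,w,h) in {"top":(155,150,35,40),"side":(210,270,40,30)}.items():
    c=cv2.resize(D[n]["image"][y:y+h,x:x+w],None,fx=8,fy=8,interpolation=cv2.INTER_CUBIC);hs=cv2.cvtColor(c,cv2.COLOR_BGR2HSV)
    b=((hs[...,0]>12)&(hs[...,0]<35)&(hs[...,1]>110)&(hs[...,2]>80)).astype(np.uint8)
    ks=[k for k in cv2.findContours(b,cv2.RETR_EXTERNAL,cv2.CHAIN_APPROX_NONE)[0] if 300<cv2.contourArea(k)<9000]
    for k in ks:
        p=cv2.boxPoints(cv2.minAreaRect(k))/8+[x-.4,y-.4];print("brass",n,p.round(1).tolist(),onz(D[n],p,128).round(1).tolist())
E
```

```text
top 92 [[154.9, 150.3], [196.3, 152.4], [189.0, 218.9], [146.4, 217.4]] [584.  188.6  92. ] [112.3 180.5 111.8 182.7] [-91.4 178.8  89.7  -1. ]
top 100 [[154.9, 150.3], [196.3, 152.4], [189.0, 218.9], [146.4, 217.4]] [582.4 185.3 100. ] [111.4 179.  110.8 181.1] [-91.4 178.8  89.7  -1. ]
side 92 [[228.2, 271.6], [293.0, 298.4], [268.5, 337.8], [206.3, 300.5]] [585.1 182.2  92. ] [181.4 114.7 181.7  93.8] [179.2  88.7  -7.4 -90.8]
side 100 [[228.2, 271.6], [293.0, 298.4], [268.5, 337.8], [206.3, 300.5]] [581.6 186.4 100. ] [179.9 113.7 180.2  93. ] [179.2  88.7  -7.4 -90.8]
[[632.9, 189.7, 196.2, 24.1], [584.6, 118.9, 90.0, 171.8], [522.0, 184.8, -34.4, 33.1], [553.0, 245.0, 178.3, 151.0]] [573.1 184.6 107.5  95. ] [201.1 207.3 252.4 160.8]
brass top [[163.1, 167.8], [172.3, 158.0], [175.6, 161.1], [166.4, 170.9]] [[619.2, 200.0, 128.0], [646.0, 178.9, 128.0], [638.1, 169.7, 128.0], [611.4, 190.9, 128.0]]
brass side [[222.9, 282.4], [228.3, 279.9], [236.5, 297.7], [231.1, 300.2]] [[650.3, 181.8, 128.0], [642.7, 170.5, 128.0], [599.0, 204.7, 128.0], [606.5, 215.6, 128.0]]
```

Run:
```python
from hz import *
D={n:optics.get_image(n) for n in("side","top")}
EYE["side"]=EYE["side"][[3,0,1,2]]  # far-left,far-right,near-right,near-left
q={n:lines(D[n]["image"],EYE[n]) for n in EYE}
mid=lambda p:(p+np.roll(p,-1,0))/2  # far(+x), right(-y), near(-x), left(+y)
for n in EYE:
    for nm,p in(("fit",q[n]),("eye",EYE[n])):
        m=mid(p); a=onz(D[n],m,92);b=onz(D[n],m,100)
        print(n,nm,"x far 92/100",a[0,0].round(1),b[0,0].round(1),"near",a[2,0].round(1),b[2,0].round(1),"y right",a[1,1].round(1),b[1,1].round(1),"left",a[3,1].round(1),b[3,1].round(1))
m={n:mid(EYE[n]) for n in EYE}
print("tri eye corners",tri(D["top"],EYE["top"],D["side"],EYE["side"]).round(1).tolist())
# brass ends: blobs' mid-top-ish; box centres
print("brass",tri(D["top"],[[169.35,164.4]],D["side"],[[229.7,290.05]]).round(1))
# deck screws by eye
ts=np.array([[133+73/4,135+22/3],[133+270/4,135+28/3],[133+30/4,135+268/3],[133+235/4,135+276/3]])
print("screws top z100",onz(D["top"],ts,100).round(1).tolist())
ss=np.array([[195+92/3.333,255+32/3.333],[195+360/3.333,255+141/3.333]]);print("screws side",onz(D["side"],ss,100).round(1).tolist())
v=cv2.resize(D["top"]["image"][130:240,0:230],None,fx=3.4,fy=3.4,interpolation=cv2.INTER_CUBIC)
cv2.imwrite("pics/hs.png",v)
```

```text
top fit x far 92/100 674.7 672.3 near 493.5 492.6 y right 132.6 129.8 left 244.5 240.8
top eye x far 92/100 675.2 672.9 near 495.1 494.2 y right 130.0 127.3 left 243.3 239.6
side fit x far 92/100 674.9 670.7 near 494.4 491.7 y right 130.1 134.8 left 233.1 236.9
side eye x far 92/100 670.9 666.7 near 497.0 494.3 y right 131.0 135.6 left 237.6 241.3
tri eye corners [[670.7, 238.7, 99.8, 4.0], [672.2, 128.2, 92.7, 6.1], [495.5, 132.0, 88.5, 1.0], [496.4, 242.0, 96.2, 2.6]]
brass [[630.  188.4 118.7   2.3]]
screws top z100 [[695.7, 251.5, 100.0], [693.9, 118.5, 100.0], [474.4, 255.7, 100.0], [471.3, 122.6, 100.0]]
screws side [[695.2, 120.9, 100.0], [470.6, 123.4, 100.0]]
```

View pics/hs.png

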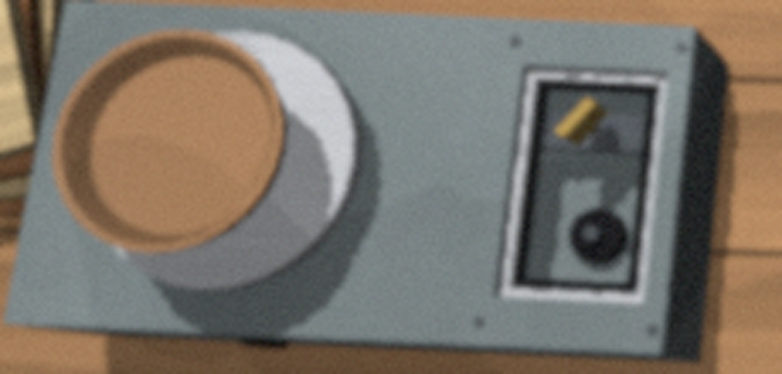

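The housing view shows deck screws at about (515,40), (682,47), (478,322), (651,329), the brass bar at (578,118) and the knob at (598,236). Screw and ledge estimates agree: seat ≈ (583.6, 187), housing yaw ≈ −1°. The bar is about 53° from housing y, and the triangulated brass at (630,188) matches the expected axis at (628.6,186).

```bash
cat > go.py <<'E'
import sys
from h import *
def go(x,y,z,phi):
    s=sense(); r=R.from_rotvec(s["tool_rot"]); f=np.radians(phi)
    t=R.from_matrix(np.c_[[-np.sin(f),np.cos(f),0],[np.cos(f),np.sin(f),0],[0,0,-1]])
    print("t",round(s["time"],2),"pos",s["eef_pos"].round(1),"yaw_y",np.degrees(np.arctan2(*r.as_matrix()[[1,0],1])).round(1),"F",s["contact_force"].round(1),"w",round(s["width"],3),"j",s["joint_pos"].round(2))
    print("rot",np.degrees((r.inv()*t).as_rotvec()).round(1),"shift",r.inv().apply(np.array([x,y,z])-s["eef_pos"]).round(1))
if __name__=="__main__": go(*map(float,sys.argv[1:]))
E
python3 go.py 629 186.5 180 52
```

```text
t 0.6 pos [ 230.7 -499.3  200.1] yaw_y -65.2 F [ 0.5  0.3 -0.5] w 1.0 j [-1.24  0.09  1.37  0.    1.68 -0.1 ]
rot [   0.     0.  -117.2] shift [ 649.2 -455.5   20. ]
```

```bash
r='[0,0,-117.2,649,-455.5,20,0]'; python3 -m jog '[[0,0,-10,50,-35,0,0],[0,0,-20,100,-70,0,0],[0,0,-30,150,-105,0,0],[0,0,-40,200,-140,0,0],[0,0,-50,250,-175,0,0]]'; python3 go.py 629 186.5 180 52
```

```text
time: 1.23
eef_pos: [385.0, -233.9, 200.4]
tool_rot: [2.49, 1.914, 0.001]
contact_force: [0.2, 0.3, -0.3]
width: 1.0
t 1.23 pos [ 385.  -233.9  200.4] yaw_y -14.9 F [ 0.2  0.3 -0.3] w 1.0 j [-0.67 -0.14  1.59  0.    1.69 -0.41]
rot [  0.    0.1 -66.9] shift [469.  127.7  20.3]
```

```bash
python3 -m jog '[[0,0,-10,58,16,0,0],[0,0,-20,116,32,0,0],[0,0,-30,174,48,0,0],[0,0,-40,232,63,0,0],[0,0,-50,290,79,0,0]]'; python3 go.py 629 186.5 180 52
```

```text
time: 1.85
eef_pos: [536.7, 27.9, 200.6]
tool_rot: [1.439, 2.79, -0.0]
contact_force: [0.8, -0.9, 0.6]
width: 1.0
t 1.85 pos [536.7  27.9 200.6] yaw_y 35.4 F [ 0.8 -0.9  0.6] w 1.0 j [-0.05  0.06  1.4  -0.    1.68 -0.67]
rot [  0.    0.1 -16.6] shift [ 75.7 167.1  20.7]
```

```bash
python3 -m jog '[[0,0,-5,22,48,6,0],[0,0,-10,44,96,12,0],[0,0,-16.6,66,146,20,0],[0,0,-16.6,75.7,167,20.7,0],[0,0,-16.6,75.7,167,20.7,0]]'; python3 go.py 629 186.5 107 52
python3 - <<'E'
from h import *
for n,b in(("top",(133,120,100,100)),("side",(165,215,150,150))):
    d=optics.get_image(n); x,y,w,h=b; cv2.imwrite(f"/tmp/{n}.png",cv2.resize(d["image"][y:y+h,x:x+w],(400,400),interpolation=cv2.INTER_CUBIC))
cv2.imwrite("pics/above.png",np.hstack([cv2.imread("/tmp/top.png"),cv2.imread("/tmp/side.png")]))
E
```

```text
time: 2.48
eef_pos: [629.0, 187.9, 178.8]
tool_rot: [1.018, 2.971, -0.002]
contact_force: [0.7, -0.9, 0.3]
width: 0.999
t 2.48 pos [629.  187.9 178.8] yaw_y 52.2 F [ 0.7 -0.9  0.3] w 0.999 j [ 0.2   0.33  1.12 -0.    1.69 -0.71]
rot [-0.1  0.1  0.2] shift [-0.8 -1.  71.8]
```

View pics/above.png

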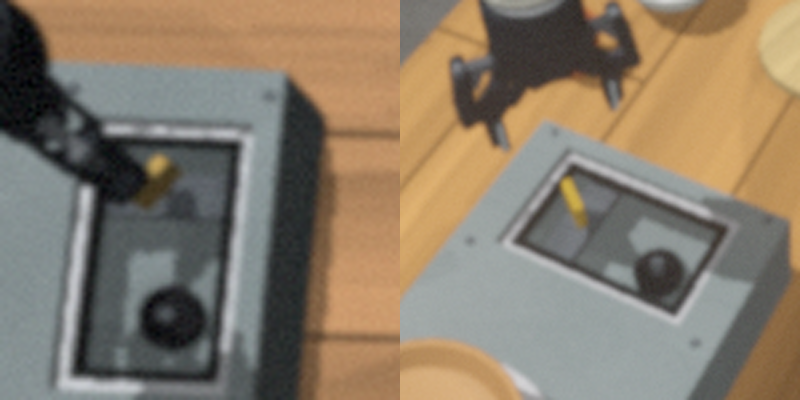

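The gripper hangs open above the fastener; the side view shows its jaws straddling the line to the brass bar at (573,203). Descend and grip the bar.

```bash
python3 -m jog '[[0,0,0,-0.8,-1,30,0],[0,0,0,-0.8,-1,60,0],[0,0,0,-0.8,-1,71,0],[0,0,0,-0.8,-1,71,0],[0,0,0,-0.8,-1,71,0.3]]'; python3 -m jog '[[0,0,0,0,0,0,1],[0,0,0,0,0,0,1],[0,0,0,0,0,0,1],[0,0,0,0,0,0,1],[0,0,0,0,0,0,1]]'; python3 go.py 628.6 186.2 107 -1
```

```text
time: 3.2
eef_pos: [629.8, 184.2, 111.0]
tool_rot: [1.021, 2.966, 0.0]
contact_force: [0.9, 0.2, 0.5]
width: 0.815
time: 3.82
eef_pos: [629.7, 184.2, 110.9]
tool_rot: [1.021, 2.966, 0.0]
contact_force: [-0.1, 0.4, -0.1]
width: 0.005
t 3.83 pos [629.7 184.2 110.9] yaw_y 52.0 F [-0.1  0.4 -0.1] w 0.005 j [ 0.2   0.35  1.23 -0.    1.55 -0.71]
rot [ 0.2  0.2 53. ] shift [2.1 0.9 3.8]
```

Run:
```python
from h import *
o=[]
for n,b in(("top",(133,120,100,100)),("side",(165,215,150,150))):
    d=optics.get_image(n); x,y,w,h=b; o.append(cv2.resize(d["image"][y:y+h,x:x+w],(400,400),interpolation=cv2.INTER_CUBIC))
    print(n,proj(d,[[629.7,184.2,110.9],[629,186,128]]).round(1))
cv2.imwrite("pics/grip.png",np.hstack(o))
```

```text
top [[172.2 165.8]
 [168.9 164.3]]
side [[230.8 290.5]
 [229.6 286.9]]
```

View pics/grip.png

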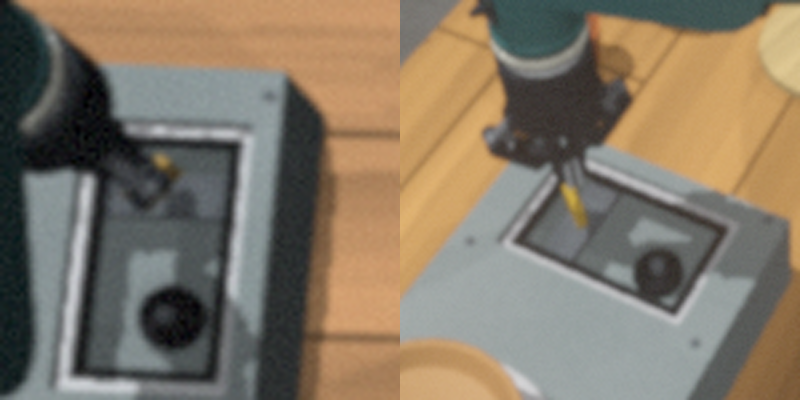

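Run:
```python
from h import *
o=[]
for n,b in(("top",(150,140,40,45)),("side",(205,255,48,54))):
    d=optics.get_image(n); x,y,w,h=b; f=400/w
    im=cv2.resize(d["image"][y:y+h,x:x+w],None,fx=f,fy=f,interpolation=cv2.INTER_CUBIC)[:450]
    def poly(P,c):
        p=((proj(d,P)-[x,y]+.5)*f).astype(int); cv2.polylines(im,[p],True,c,1)
    a=np.radians(142); u=np.array([np.cos(a),np.sin(a),0]);v=np.array([-u[1],u[0],0]);
    for z,c in((128,(0,255,0)),(98,(0,0,255))):
        C=np.array([628.6,186.2,z]); poly([C+18*u+5*v,C+18*u-5*v,C-18*u-5*v,C-18*u+5*v],c)
    e=sense()["eef_pos"]; poly([e,e+[0,0,40]],(255,0,255)); poly([e-11*u,e+11*u],(255,0,255))
    o.append(im)
cv2.imwrite("pics/z.png",np.hstack(o))
```

```text
(no output)
```

View pics/z.png

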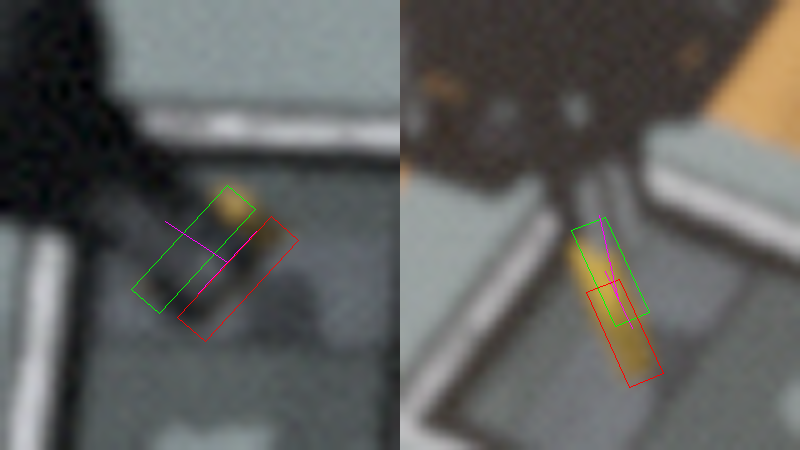

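The zoom shows two fingers at about (565,190) and (620,190) in the side half, apparently straddling the brass, though the width reads about 0. A small test turn will tell.

```bash
python3 -m jog '[[0,0,8,0,0,0,1],[0,0,16,0,0,0,1],[0,0,20,0,0,0,1],[0,0,20,0,0,0,1]]'
python3 - <<'E'
from h import *
s=sense();print(s["contact_force"].round(2),s["wrist_torque"].round(3),s["width"])
d=optics.get_image("side")
for x,y,w,h in[(210,270,40,40)]:
    c=cv2.resize(d["image"][y:y+h,x:x+w],None,fx=8,fy=8,interpolation=cv2.INTER_CUBIC);hs=cv2.cvtColor(c,cv2.COLOR_BGR2HSV)
    b=((hs[...,0]>12)&(hs[...,0]<35)&(hs[...,1]>110)&(hs[...,2]>60)).astype(np.uint8)
    for k in cv2.findContours(b,cv2.RETR_EXTERNAL,cv2.CHAIN_APPROX_NONE)[0]:
        if cv2.contourArea(k)>300: print(cv2.contourArea(k)/64,(cv2.boxPoints(cv2.minAreaRect(k))/8+[x,y]).round(1).tolist())
E
```

```text
time: 4.53
eef_pos: [629.7, 184.2, 110.9]
tool_rot: [1.519, 2.744, 0.002]
contact_force: [0.2, -0.0, -0.1]
width: 0.0
[ 0.22 -0.05 -0.06] [0.028 0.103 0.047] 2.594928621689971e-05
61.3359375 [[225.4, 286.3], [230.1, 284.2], [236.3, 298.2], [231.6, 300.3]]
```

Run:
```python
from h import *
o=[]
for n,b in(("top",(140,125,60,75)),("side",(195,235,64,80))):
    d=optics.get_image(n); x,y,w,h=b; f=400/w
    im=cv2.resize(d["image"][y:y+h,x:x+w],None,fx=f,fy=f,interpolation=cv2.INTER_CUBIC)
    im=np.clip(255*(im/255.)**.6,0,255).astype(np.uint8)
    e=sense()["eef_pos"]; p=((proj(d,[e,e+[0,0,60]])-[x,y]+.5)*f).astype(int); cv2.polylines(im,[p],True,(255,0,255),1)
    o.append(im)
    print(n,proj(d,[[628.9+26,187.9+33,190],[628.9-26,187.9-33,190]]).round(1))
cv2.imwrite("pics/z2.png",np.hstack(o))
```

```text
top [[145.5 146.9]
 [170.5 168.5]]
side [[207.4 278.2]
 [243.3 264.5]]
```

View pics/z2.png

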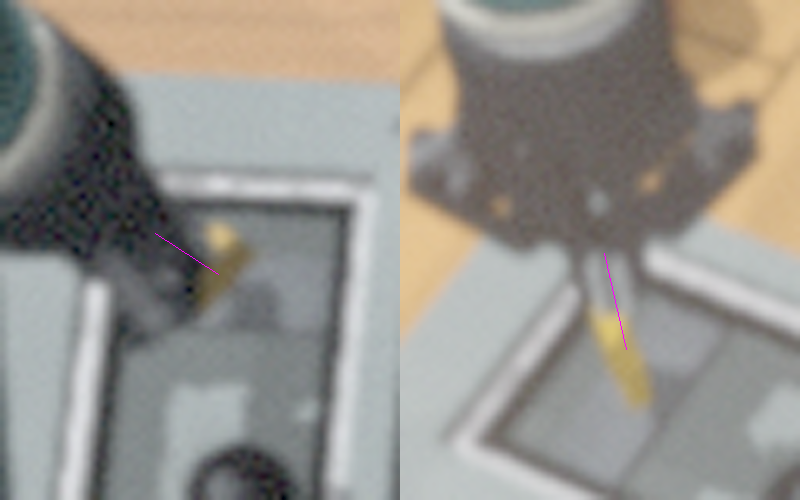

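Fingertips show directly above the bar top at (610,310) in the side half, about 25 mm higher than the reported TCP projects. Triangulated open tips say the same, so the jaws shut above the bar. Next I'll turn back, half-open and go lower, watching force and width.

```bash
python3 -m jog '[[0,0,-8,0,0,-8,0.4],[0,0,-16,0,0,-8,0.4],[0,0,-20,0,2,-8,0.4],[0,0,-20,0,2,-8,0.4],[0,0,-20,0,2,-8,0.4]]'
python3 - <<'E'
from h import *
D={n:optics.get_image(n) for n in("side","top")}
print(tri(D["top"],[[166.75,168.75]],D["side"],[[246.4,254.4]]))
E
python3 go.py 629.5 186 88 52
```

```text
time: 5.3
eef_pos: [631.3, 185.3, 118.8]
tool_rot: [1.021, 2.966, 0.0]
contact_force: [0.3, 0.0, -0.1]
width: 0.601
[[5.93716904e+02 1.49264883e+02 2.24247721e+02 3.49950269e-01]]
t 5.4 pos [631.4 185.2 118.8] yaw_y 52.0 F [ 0.3  0.7 -0.4] w 0.602 j [ 0.2   0.35  1.22 -0.    1.57 -0.71]
rot [0.1 0.3 0. ] shift [ 2.1 -0.6 30.8]
```

```bash
python3 -m jog '[[0,0,0,1,-0.5,10,0.4],[0,0,0,2,-0.5,20,0.4],[0,0,0,2,-0.5,28,0.4],[0,0,0,2,-0.5,28,0.4],[0,0,0,2,-0.5,28,0.7]]';  python3 -m jog '[[0,0,0,0,0,0,1],[0,0,0,0,0,0,1],[0,0,0,0,0,0,1],[0,0,0,0,0,0,1]]'; python3 go.py 628.6 186.2 88 -1
```

```text
time: 6.02
eef_pos: [629.7, 186.1, 91.0]
tool_rot: [1.02, 2.966, 0.0]
contact_force: [0.1, 0.6, 0.4]
width: 0.405
time: 6.52
eef_pos: [631.1, 187.3, 92.0]
tool_rot: [1.019, 2.964, 0.006]
contact_force: [3.4, 3.6, 0.1]
width: 0.085
t 6.53 pos [631.1 187.3  92. ] yaw_y 52.1 F [3.4 3.6 0.1] w 0.085 j [ 0.2   0.36  1.26 -0.    1.51 -0.71]
rot [ 0.5  0.2 53.1] shift [ 1.3 -2.4  3.9]
```

The bar is gripped (width 0.085). Turn it clockwise 53°.

```bash
python3 -m jog '[[0,0,10.6,0,0,0,1],[0,0,21.2,0,0,0,1],[0,0,31.8,0,0,0,1],[0,0,42.4,0,0,0,1],[0,0,53,0,0,0,1]]';  python3 -m jog '[[0,0,0,0,0,0,1],[0,0,0,0,0,0,1]]'; python3 go.py 628.6 186.2 88 -1
python3 - <<'E'
from h import *
print(sense()["wrist_torque"].round(3))
E
```

```text
time: 7.15
eef_pos: [629.4, 186.6, 91.9]
tool_rot: [2.243, 2.194, 0.004]
contact_force: [-3.1, 0.3, 2.5]
width: 0.086
time: 7.4
eef_pos: [629.3, 186.6, 91.9]
tool_rot: [2.241, 2.197, 0.004]
contact_force: [-0.5, 2.5, 0.7]
width: 0.091
t 7.4 pos [629.3 186.6  91.9] yaw_y -1.1 F [-0.5  2.5  0.7] w 0.091 j [ 0.2   0.36  1.26 -0.    1.52  0.22]
rot [ 0.2  0.  -0.1] shift [-0.4 -0.7  3.9]
[ 0.215  0.061 -0.045]
```

```bash
python3 -m jog '[[0,0,0,0,0,0,0.5],[0,0,0,0,0,0,0.5],[0,0,0,0,0,0,0.5],[0,0,0,0,0,-40,0.5],[0,0,0,0,0,-90,0.5]]';  python3 go.py 494.7 -363.3 140 69.3
python3 - <<'E'
from h import *
o=[]
for n,b in(("top",(143,140,60,60)),("side",(200,265,60,60))):
    d=optics.get_image(n); x,y,w,h=b; o.append(cv2.resize(d["image"][y:y+h,x:x+w],(400,400),interpolation=cv2.INTER_CUBIC))
    u=np.array([np.sin(np.radians(1)),np.cos(np.radians(1)),0])
    print(((proj(d,[[629.3,186.6,128]+18*u,[629.3,186.6,128]-18*u])-[x,y]+.5)*400/w).round())
cv2.imwrite("pics/turned.png",np.hstack(o))
E
```

```text
time: 8.02
eef_pos: [627.9, 186.3, 180.9]
tool_rot: [2.242, 2.198, -0.002]
contact_force: [0.8, 1.3, -0.0]
width: 0.502
t 8.03 pos [627.9 186.3 180.9] yaw_y -1.1 F [ 0.8  1.3 -0. ] w 0.502 j [ 0.2   0.33  1.12 -0.    1.69  0.22]
rot [ -0.1   0.1 -70.4] shift [-552.  -122.3   42. ]
[[129. 162.]
 [221. 167.]]
[[170. 189.]
 [228. 112.]]
```

View pics/turned.png

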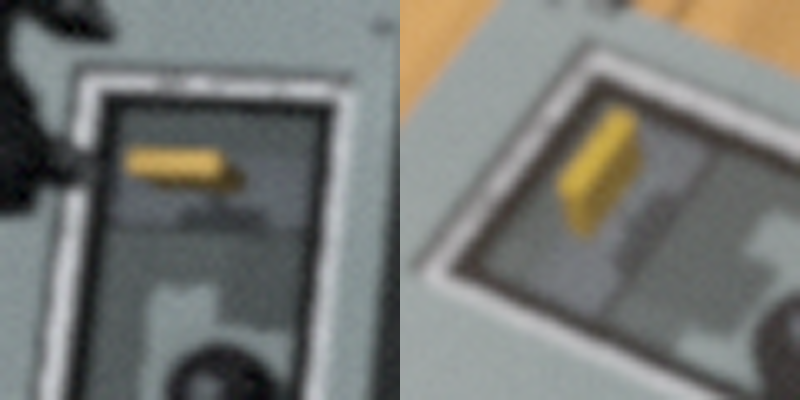

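Both views show the brass bar lying along y. The top-face ends match the prediction, (129,162)–(221,167). So the axis is (629.3,186.6), giving seat ≈ (584.3,187.3). Now to the panel.

```bash
python3 -m jog '[[0,0,-8,-58,-13,0,0.3],[0,0,-16,-116,-26,0,0.3],[0,0,-24,-174,-39,0,0.3],[0,0,-32,-232,-52,0,0.3],[0,0,-40,-290,-65,0,0.3]]'; python3 go.py 494.7 -363.3 140 69.3
```

```text
time: 8.75
eef_pos: [560.8, -103.2, 188.8]
tool_rot: [1.342, 2.823, 0.015]
contact_force: [0.9, -0.9, -0.1]
width: 0.698
t 8.75 pos [ 560.8 -103.2  188.8] yaw_y 39.2 F [ 0.9 -0.9 -0.1] w 0.698 j [-0.29  0.12  1.36  0.01  1.65 -0.97]
rot [  0.7   0.8 -30.1] shift [-159.4 -216.3   47.1]
```

```bash
python3 -m jog '[[0,0,-8,-35,-48,10,0.2],[0,0,-16,-70,-96,20,0.2],[0,0,-24,-105,-144,30,0.2],[0.7,0.8,-30.1,-140,-192,40,0.2],[0.7,0.8,-30.1,-159.4,-216.3,47,0.2]]';python3 -m jog '[[0,0,0,0,0,0,0.2],[0,0,0,0,0,0,0.2]]'; python3 go.py 494.7 -363.3 80 69.3
```

```text
time: 9.38
eef_pos: [493.2, -366.2, 139.1]
tool_rot: [-0.569, -3.089, 0.001]
contact_force: [0.7, 0.1, -0.4]
width: 0.804
time: 9.62
eef_pos: [493.2, -365.6, 138.9]
tool_rot: [-0.568, -3.089, -0.001]
contact_force: [-0.9, 0.5, -0.7]
width: 0.801
t 9.62 pos [ 493.2 -365.6  138.9] yaw_y 69.1 F [-0.9  0.5 -0.7] w 0.801 j [-0.73  0.25  1.31 -0.    1.59 -1.94]
rot [ 0.  -0.  -0.2] shift [-0.6  2.7 58.9]
```

```bash
python3 -m jog '[[0,0,-0.2,-0.6,2.7,40,0.2],[0,0,-0.2,-0.6,2.7,80,0.2],[0,0,-0.2,-0.6,2.7,115,0.2],[0,0,-0.2,-0.6,2.7,133,0.2],[0,0,-0.2,-0.6,2.7,133,0.2]]'; python3 go.py 494.7 -363.3 0 69.3;python3 - <<'E'
from h import *
o=[]
for n,b in(("top",(330,180,90,90)),("side",(315,135,90,90))):
    d=optics.get_image(n); x,y,w,h=b; im=cv2.resize(d["image"][y:y+h,x:x+w],(400,400),interpolation=cv2.INTER_CUBIC)
    o.append(np.clip(255*(im/255.)**.7,0,255).astype(np.uint8))
cv2.imwrite("pics/rib.png",np.hstack(o))
E
```

```text
time: 10.25
eef_pos: [494.5, -361.8, 5.1]
tool_rot: [-0.561, -3.089, -0.003]
contact_force: [-0.5, -0.1, -0.3]
width: 0.801
t 10.25 pos [ 494.5 -361.8    5.1] yaw_y 69.4 F [-0.5 -0.1 -0.3] w 0.801 j [-0.72  0.34  1.47  0.    1.34 -1.94]
rot [ 0.1 -0.2  0.1] shift [-0.7 -1.4  5.1]
```

View pics/rib.png

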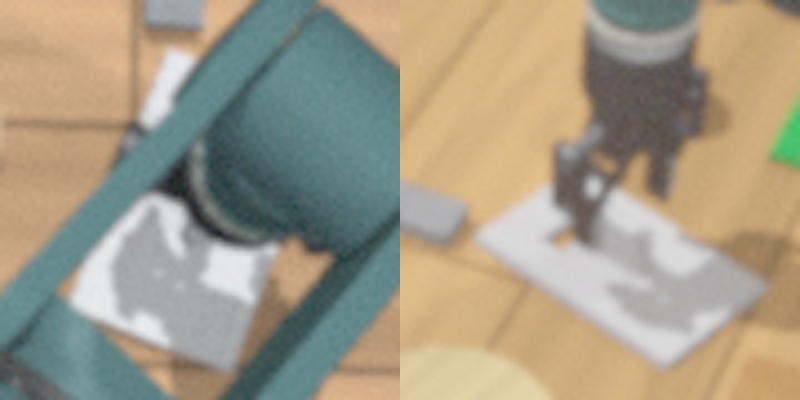

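Run:
```python
from h import *
d=optics.get_image("side")
e=np.array([494.5,-361.8]);u=np.array([.352,.936])
for k in(34,42,-34,-42):
  for z in(10,25,40,55): print(k,z,proj(d,[[*(e+k*u),z]]).round(1)[0])
print("seen near",(356.6,190.1),"far",(315+260*.225,135+195*.225))
```

```text
34 10 [356.7 198.5]
34 25 [357.  195.1]
34 40 [357.3 191.5]
34 55 [357.6 188. ]
42 10 [355.  199.8]
42 25 [355.2 196.3]
42 40 [355.5 192.8]
42 55 [355.8 189.2]
-34 10 [370.8 188.2]
-34 25 [371.2 184.7]
-34 40 [371.6 181.2]
-34 55 [372.  177.7]
-42 10 [372.5 187. ]
-42 25 [372.8 183.5]
-42 40 [373.2 180. ]
-42 55 [373.6 176.5]
seen near (356.6, 190.1) far (373.5, 178.875)
```

Near fingertip at (585,245) in the side half gives tip height ≈ 47 mm at nominal TCP z = 5. So the tips really sit about 31 mm (closed) above the reported TCP. Descend further, part-closed, watching force.

```bash
python3 -m jog '[[0,0,0,0,-1.4,0,0.65],[0,0,0,0,-1.4,0,0.65],[0,0,0,0,-1.4,7,0.65],[0,0,0,0,-1.4,14,0.65],[0,0,0,0,-1.4,17,0.65]]'; python3 go.py 494.7 -363.3 -14 69.3
```

```text
time: 11.02
eef_pos: [495.0, -364.8, -10.1]
tool_rot: [0.562, 3.09, -0.001]
contact_force: [-0.5, 0.5, 0.1]
width: 0.349
t 11.03 pos [ 495.  -364.8  -10.1] yaw_y 69.4 F [-0.5  0.5  0.1] w 0.349 j [-0.73  0.35  1.48  0.    1.31 -1.94]
rot [-0.   0.1  0.1] shift [0.8 1.3 3.9]
```

```bash
python3 -m jog '[[0,0,0,0.5,1,4,0.65],[0,0,0,0.5,1,4,0.75],[0,0,0,0.5,1,4,1],[0,0,0,0.5,1,4,1],[0,0,0,0.5,1,4,1]]'; python3 go.py 494.7 -363.3 -14 69.3
```

```text
time: 11.65
eef_pos: [494.8, -363.6, -14.2]
tool_rot: [0.562, 3.09, -0.001]
contact_force: [0.6, -0.6, -1.3]
width: 0.131
t 11.65 pos [ 494.8 -363.6  -14.2] yaw_y 69.4 F [ 0.6 -0.6 -1.3] w 0.131 j [-0.73  0.36  1.49  0.    1.3  -1.94]
rot [-0.   0.1  0.1] shift [ 0.2  0.3 -0.2]
```

```bash
python3 -m jog '[[0,0,0,0,0,-20,1],[0,0,0,0,0,-60,1],[0,0,0,0,0,-110,1],[0,0,0,0,0,-160,1],[0,0,0,0,0,-180,1]]'; python3 go.py 584.3 187.3 166 89
```

```text
time: 12.28
eef_pos: [496.1, -364.8, 172.3]
tool_rot: [0.561, 3.082, -0.008]
contact_force: [0.2, -0.3, -3.9]
width: 0.129
t 12.28 pos [ 496.1 -364.8  172.3] yaw_y 69.4 F [ 0.2 -0.3 -3.9] w 0.129 j [-0.73  0.23  1.26  0.    1.64 -1.94]
rot [ -0.3   0.5 -19.6] shift [112.  547.8   3.4]
```

```bash
python3 -m jog '[[0,0,-2,5,25,0,1],[0,0,-4,15,75,0,1],[0,0,-7,26,128,0,1],[0,0,-9,37,181,0,1],[0,0,-11,47,230,0,1]]'; python3 go.py 584.3 187.3 166 89
```

```text
time: 12.9
eef_pos: [532.4, -129.7, 170.6]
tool_rot: [0.259, 3.124, -0.008]
contact_force: [1.1, 0.0, -2.4]
width: 0.127
t 12.9 pos [ 532.4 -129.7  170.6] yaw_y 80.5 F [ 1.1  0.  -2.4] w 0.127 j [-0.34  0.08  1.43 -0.    1.62 -1.75]
rot [-0.3  0.4 -8.5] shift [  0.9 321.3   3.3]
```

```bash
python3 -m jog '[[0,0,-2,11,53,0,1],[0,0,-4,22,106,0,1],[0,0,-6,33,159,0,1],[0,0,-8,44,212,0,1],[0,0,-8,52,250,0,1]]'; python3 go.py 584.3 187.3 166 89
```

```text
time: 13.52
eef_pos: [520.3, 128.7, 168.8]
tool_rot: [0.034, 3.136, -0.007]
contact_force: [0.4, 0.2, -2.4]
width: 0.129
t 13.53 pos [520.3 128.7 168.8] yaw_y 88.7 F [ 0.4  0.2 -2.4] w 0.129 j [ 0.14  0.06  1.46 -0.01  1.62 -1.41]
rot [-0.3  0.3 -0.3] shift [-62.7  60.1   2.9]
```

```bash
python3 -m jog '[[0,0,0,-25,24,0,1],[0,0,0,-50,48,0,1],[0,0,-0.3,-62.7,60,3,1],[0,0,-0.3,-62.7,60,3,1],[0,0,-0.3,-62.7,60,3,1]]'; python3 -m jog '[[0,0,0,0,0,0,1],[0,0,0,0,0,0,1]]';  python3 go.py 584.3 187.3 130 89
python3 - <<'E'
from h import *
o=[]
# panel assumed: centre at seat xy, underside z = tcp+14, yaw -1
e=sense()["eef_pos"]; a=np.radians(-1); u=np.array([np.cos(a),np.sin(a),0]);v=np.array([-u[1],u[0],0])
C=np.array([e[0],e[1],e[2]+14+8])
for n,b in(("top",(110,100,120,130)),("side",(170,215,150,162))):
    d=optics.get_image(n); x,y,w,h=b; f=400/w; im=cv2.resize(d["image"][y:y+h,x:x+w],None,fx=f,fy=f,interpolation=cv2.INTER_CUBIC)
    for c,l,m,col in((C,90,55,(0,0,255)),(C+45*u,10,23,(0,255,0))):
        p=((proj(d,[c+l*u+m*v,c+l*u-m*v,c-l*u-m*v,c-l*u+m*v])-[x,y]+.5)*f); cv2.polylines(im,[p.astype(int)],True,col,1)
    o.append(im[:430])
cv2.imwrite("pics/over.png",np.hstack(o))
E
```

```text
time: 14.15
eef_pos: [583.4, 186.6, 165.6]
tool_rot: [0.027, 3.138, -0.008]
contact_force: [0.8, -0.4, -2.8]
width: 0.13
time: 14.4
eef_pos: [583.1, 185.9, 166.0]
tool_rot: [0.028, 3.138, -0.008]
contact_force: [-1.2, 1.0, -1.4]
width: 0.127
t 14.4 pos [583.1 185.9 166. ] yaw_y 89.0 F [-1.2  1.  -1.4] w 0.127 j [ 0.22  0.23  1.27 -0.01  1.63 -1.33]
rot [-0.3  0.2 -0. ] shift [-1.1  1.6 36. ]
```

View pics/over.png

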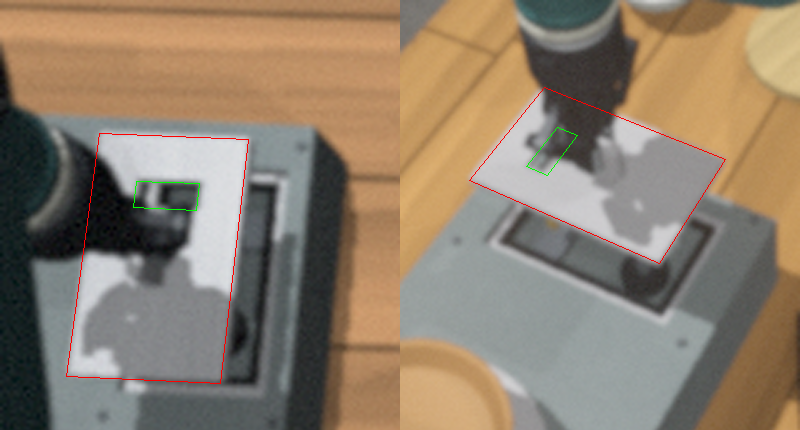

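The panel hangs level over the hatch and the predicted outline (red) and slot (green) coincide with it in both views. Quantify the small residuals before lowering.

Run:
```python
from h import *
e=sense()["eef_pos"]; a=np.radians(-1); u=np.array([np.cos(a),np.sin(a),0]);v=np.array([-u[1],u[0],0])
C=np.array([e[0],e[1],e[2]+22]); print("assumed",C.round(1))
for n in("top","side"):
    d=optics.get_image(n); im=d["image"].astype(np.float32).mean(2)
    for nm,nv,tv,l,h in(("far+x",u,v,90,55),("near-x",-u,v,90,55),("left+y",v,u,55,90),("right-y",-v,u,55,90)):
        r=[]
        for s in np.linspace(-.9,.9,37):
            g=np.arange(-9,9.01,.25); P=proj(d,C+nv*l+tv*h*s+g[:,None]*nv).astype(np.float32)
            p=cv2.remap(im,P[:,:1].copy(),P[:,1:].copy(),cv2.INTER_CUBIC)[:,0]; gr=-np.gradient(p)
            if gr.max()>2.0: r.append((s*h,g[gr.argmax()]))
        r=np.array(r)
        if len(r)>8:
            k=abs(r[:,1]-np.median(r[:,1]))<2.5; c=np.polyfit(r[k,0],r[k,1],1); print(n,nm,"n",k.sum(),"outward mm",np.median(r[:,1]).round(1),"slope deg",np.degrees(c[0]).round(2))
```

```text
assumed [583.3 186.2 187.9]
top far+x n 37 outward mm 2.0 slope deg -0.07
top near-x n 30 outward mm -1.9 slope deg 0.6
top left+y n 23 outward mm -1.0 slope deg -0.04
top right-y n 36 outward mm 2.0 slope deg -0.36
side far+x n 19 outward mm 2.5 slope deg 0.27
side near-x n 18 outward mm 0.5 slope deg 0.43
side left+y n 32 outward mm 1.0 slope deg -0.75
side right-y n 8 outward mm 3.2 slope deg -0.3
```

```bash
python3 go.py 583 188 89 89; python3 -m jog '[[-0.3,0.2,0,0,2,10,1],[-0.3,0.2,0,0,2,25,1],[-0.3,0.2,0,0,2,40,1],[-0.3,0.2,0,0,2,55,1],[-0.3,0.2,0,0,2,55,1]]';  python3 go.py 583 188 89 89
```

```text
t 14.6 pos [583.3 186.4 165.8] yaw_y 89.0 F [ 0.5  0.7 -2.3] w 0.129 j [ 0.22  0.23  1.27 -0.01  1.63 -1.33]
rot [-0.3  0.2  0. ] shift [ 0.7  2.  76.8]
time: 15.22
eef_pos: [582.1, 187.8, 108.0]
tool_rot: [-0.027, -3.137, 0.002]
contact_force: [0.2, -0.2, -2.6]
width: 0.129
t 15.22 pos [582.1 187.8 108. ] yaw_y 89.0 F [ 0.2 -0.2 -2.6] w 0.129 j [ 0.22  0.26  1.35 -0.    1.53 -1.33]
rot [-0.1 -0.3  0. ] shift [-1.   0.3 19. ]
```

```bash
cat > edge.py <<'E'
from h import *
def edges():
    e=sense()["eef_pos"]; a=np.radians(-1); u=np.array([np.cos(a),np.sin(a),0]);v=np.array([-u[1],u[0],0])
    C=np.array([e[0],e[1],e[2]+22]); print("assumed",C.round(1))
    for n in("top","side"):
        d=optics.get_image(n); im=d["image"].astype(np.float32).mean(2)
        for nm,nv,tv,l,h in(("far+x",u,v,90,55),("near-x",-u,v,90,55),("left+y",v,u,55,90),("right-y",-v,u,55,90)):
            r=[]
            for s in np.linspace(-.9,.9,37):
                g=np.arange(-6,6.01,.25); P=proj(d,C+nv*l+tv*h*s+g[:,None]*nv).astype(np.float32)
                p=cv2.remap(im,P[:,:1].copy(),P[:,1:].copy(),cv2.INTER_CUBIC)[:,0]; gr=-np.gradient(p)
                if gr.max()>2.0: r.append((s*h,g[gr.argmax()]))
            r=np.array(r)
            if len(r)>8: print(n,nm,len(r),"outward",np.median(r[:,1]).round(1))
edges()
E
python3 edge.py; python3 -m jog '[[0,-0.3,0,-1,0.3,8,1],[0,-0.3,0,-1,0.3,14,1],[0,-0.3,0,-1,0.3,16,1],[0,-0.3,0,-1,0.3,16,1]]';  python3 go.py 583 188 84 89; python3 edge.py
```

```text
assumed [582.1 187.8 130. ]
top far+x 37 outward 1.8
top near-x 22 outward -0.4
top left+y 22 outward -0.8
top right-y 37 outward 2.0
side far+x 34 outward 3.8
side near-x 28 outward -0.9
side left+y 37 outward 1.8
time: 15.82
eef_pos: [584.5, 188.3, 94.3]
tool_rot: [0.027, 3.137, -0.0]
contact_force: [-0.4, -0.1, -3.2]
width: 0.132
t 15.82 pos [584.5 188.3  94.3] yaw_y 89.0 F [-0.4 -0.1 -3.2] w 0.132 j [ 0.22  0.27  1.37 -0.    1.5  -1.33]
rot [-0.   0.3  0. ] shift [ 1.5 -0.4 10.3]
assumed [584.5 188.3 116.3]
top far+x 37 outward 1.5
top near-x 16 outward -0.2
top left+y 22 outward -1.4
top right-y 32 outward 1.2
side far+x 30 outward 2.2
side near-x 14 outward -0.5
side left+y 37 outward 0.0
```

```bash
python3 -m jog '[[0,0.3,0,1.5,0,2,1],[0,0.3,0,1.5,0,5,1],[0,0.3,0,1.5,0,7,1],[0,0.3,0,1.5,0,7,1],[0,0.3,0,1.5,0,7,1]]';  python3 go.py 583 188 84 89; python3 edge.py
```

```text
time: 16.55
eef_pos: [583.3, 188.5, 87.9]
tool_rot: [0.027, 3.141, 0.0]
contact_force: [0.5, -0.6, -1.8]
width: 0.128
t 16.55 pos [583.3 188.5  87.9] yaw_y 89.0 F [ 0.5 -0.6 -1.8] w 0.128 j [ 0.22  0.27  1.38 -0.    1.49 -1.33]
rot [0. 0. 0.] shift [ 0.3 -0.5  3.9]
assumed [583.3 188.5 109.9]
top far+x 37 outward 1.8
top near-x 24 outward -0.6
top left+y 21 outward -0.8
top right-y 30 outward 1.2
side far+x 29 outward 1.8
side near-x 13 outward -0.2
side left+y 35 outward -1.2
```

```bash
python3 -m jog '[[0,0,0,0.4,-0.2,2,1],[0,0,0,0.4,-0.2,4,1],[0,0,0,0.4,-0.2,5,1],[0,0,0,0.4,-0.2,6,1],[0,0,0,0.4,-0.2,6,1]]';  python3 go.py 583 188 78 89
```

```text
time: 17.27
eef_pos: [583.0, 188.3, 82.0]
tool_rot: [0.027, 3.141, 0.0]
contact_force: [0.6, 0.4, -2.3]
width: 0.129
t 17.27 pos [583.  188.3  82. ] yaw_y 89.0 F [ 0.6  0.4 -2.3] w 0.129 j [ 0.22  0.27  1.39 -0.    1.48 -1.33]
rot [0.  0.1 0. ] shift [ 0.  -0.3  4. ]
```

The panel entered the pocket with no rim contact. Now press against the seal in small steps.

```bash
python3 -m jog '[[0,0,0,0,0,1,1],[0,0,0,0,0,2,1],[0,0,0,0,0,3,1],[0,0,0,0,0,3,1]]';  python3 -m jog '[[0,0,0,0,0,1,1],[0,0,0,0,0,2,1],[0,0,0,0,0,2,1]]'; python3 go.py 583 188 78 89
```

```text
time: 17.77
eef_pos: [583.2, 188.3, 79.8]
tool_rot: [0.027, 3.14, 0.0]
contact_force: [-2.8, -0.0, 3.7]
width: 0.133
time: 18.15
eef_pos: [583.2, 188.3, 78.5]
tool_rot: [0.027, 3.139, 0.0]
contact_force: [-3.4, -0.4, 6.5]
width: 0.13
t 18.15 pos [583.2 188.3  78.5] yaw_y 89.0 F [-3.4 -0.4  6.5] w 0.13 j [ 0.22  0.28  1.39 -0.    1.47 -1.33]
rot [0.  0.1 0. ] shift [ 0.2 -0.3  0.5]
```

```bash
python3 -m jog '[[0,0,0,0.7,0,1.5,1],[0,0,0,0.7,0,2.5,1],[0,0,0,0.7,0,3,1],[0,0,0,0.7,0,3,1]]'; python3 -m jog '[[0,0,0,0,0,2,1],[0,0,0,0,0,2,1],[0,0,0,0,0,2,1]]'; python3 go.py 583 188 78 89; python3 edge.py
```

```text
time: 18.65
eef_pos: [583.4, 188.4, 77.8]
tool_rot: [0.027, 3.137, 0.001]
contact_force: [-2.9, 0.0, 10.9]
width: 0.127
time: 19.02
eef_pos: [583.4, 188.3, 77.8]
tool_rot: [0.027, 3.136, 0.001]
contact_force: [-4.9, -1.4, 10.6]
width: 0.13
t 19.02 pos [583.4 188.3  77.8] yaw_y 89.0 F [-4.9 -1.4 10.6] w 0.13 j [ 0.22  0.27  1.4  -0.    1.46 -1.33]
rot [0.  0.3 0. ] shift [ 0.4 -0.4 -0.2]
assumed [583.4 188.3  99.8]
top far+x 37 outward 0.8
top near-x 33 outward -1.0
top left+y 21 outward -2.0
top right-y 33 outward 1.0
side far+x 35 outward 0.8
side near-x 18 outward -0.2
side left+y 37 outward -1.2
side right-y 10 outward 2.5
```

```bash
python3 -m jog '[[0,0.3,0,1,0,2,1],[0,0.3,0,1,0,4,1],[0,0.3,0,1,0,5,1],[0,0.3,0,1,0,5,1],[0,0.3,0,1,0,5,1]]'; python3 go.py 583 188 78 89
python3 - <<'E'
from h import *
o=[]
for n,b in(("top",(130,130,80,100)),("side",(190,250,120,150))):
    d=optics.get_image(n); x,y,w,h=b; o.append(cv2.resize(d["image"][y:y+h,x:x+w],(400,500),interpolation=cv2.INTER_CUBIC))
cv2.imwrite("pics/final.png",np.hstack(o))
E
```

```text
time: 19.75
eef_pos: [583.3, 188.4, 77.8]
tool_rot: [0.027, 3.137, 0.002]
contact_force: [-8.5, -2.9, 18.2]
width: 0.13
t 19.75 pos [583.3 188.4  77.8] yaw_y 89.0 F [-8.5 -2.9 18.2] w 0.13 j [ 0.22  0.27  1.4   0.    1.46 -1.33]
rot [0.1 0.2 0. ] shift [ 0.3 -0.4 -0.2]
```

View pics/final.png

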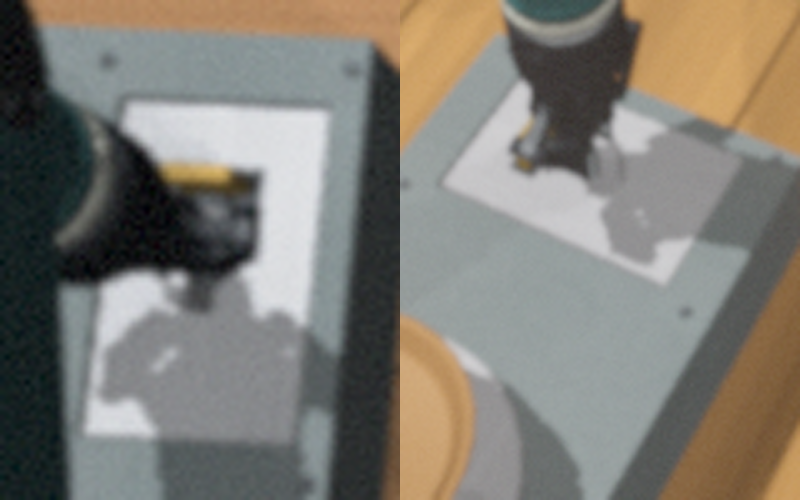

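The panel fills the hatch flush on all sides in both views, with the brass bar standing up through the slot at (205,175). Height stayed at 77.8 as force rose from 10.6 to 18.2 N, so it is on the ledge. Handing in.

```bash
python3 -c "
from workcell import order,sense
print(order.hand_in()); s=sense(); print(s['time'],s['eef_pos'],s['contact_force'])"
```

```text
the job is handed in; nothing more can be done
None
the job is handed in; nothing more can be done
```

I turned the fastener about 53° until its bar lay in line, then carried the aluminium panel by its rib into the hatch with the bar up through the slot. I handed the job in at about 20 s with the gripper still holding the panel pressed down; no verdict was reported.

**Last checks:**
- **Seating:** the reported tool height stayed at 77.8 mm while the upward contact force rose from 10.6 to 18.2 N, so the panel is on the ledge at about z = 92.
- **Position:** in both views the panel sits flush in the pocket with the bar through the slot. I put its centre within about 1 mm of the seat.
- **Fastener:** the bar was in line to within a few degrees before the panel went in.
- **Other objects:** the arm stayed clear of the pots, bat and tools, but I did not measure their positions again at the end.

**What disagreed:**
- **Fingertip height:** the fingertips sat about 31 mm higher than the reported TCP. The first grip closed above the bar, so I went lower using the images and force readings.
- **Sideways force:** about 9 N, roughly along x, remained at the end, probably light contact with the pocket wall.
- **Camera offset:** the panel measured 1–2 mm away from where the gripper should have held it, and I corrected for that before lowering.

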